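Bring a drilled acrylic tray to its index notch under the magnifier

ROBOT

A 6-joint arm with a two-finger parallel gripper is mounted at the origin on the work surface. World frame = base frame: x ahead of the robot, y to its left, z up, the work surface at z = 0. Lengths are in m, angles in rad, forces in N, time in s.
With the tool pointing down it reaches from about 0.25 to 0.775 m from the base axis. Payload 4 kg.
Tool frame: the origin (TCP) lies at the very end of the fingers, on their centre line; the grasp point (between the pads) lies 19 mm behind it; z points along the fingers, y is the direction in which the jaws open and shut (so a half turn about z gives the same grasp; the last joint's range is limited). The gripper opens to 94 mm and grips with 3 to 60 N. Pads are 16 mm wide; open, the fingers measure 119 mm over their backs; the gripper's body (75 mm by 177 mm) begins 78 mm behind the grasp point.
Start: joints at [-1.211, 0.087, 1.371, -0, 1.684, -0.103], TCP at [0.246, -0.492, 0.206] pointing down, gripper open.
Joint ranges: [-3.1, 3.1], [-0.76, 2.03], [0.27, 2.55], [-1.08, 4.22], [0.17, 2.65], [-2.57, 2.57]. Speed limits (rad/s): [2.79, 2.79, 3.14, 3.14, 3.14, 3.14].

INTERFACE

Orientations are given as [roll, pitch, yaw] about the fixed x, y, z axes, in that order (R = Rz(yaw) Ry(pitch) Rx(roll)).
In Python, from bench import robot, snapshot, calibration gives the robot as it stands. The module is installed in compiled form; this text tells all that it offers.
- The arm moves only by the tool servo_tool, never from a script. Its argument "series" is text: rows parted by semicolons, each of 5 numbers parted by spaces: the closure, from -1 (fully open) to 1 (shut), then the shift along the tool's x, y, z in cm, then the turn about the tool's z in rad. A call has 1 to 20 rows; each row is the pose to reach, as a shift and turn from the pose commanded when the call began, along the tool's axes at that moment; what a row does not reach only later rows make up. A row lasts 1/12 s, in which the tool goes at most 41.7 mm and 7.16 degrees, less where a joint would pass 70% of its speed; a pose out of reach is approached as far as the arm can. A call with a gripper value outside its range is refused whole. The fingers move at their own pace and stop on an object; the grip force is fixed at half the most. Time passes only in rows, so rows that repeat a pose let the fingers close. It gives the time, the measured TCP pose, the force and the opening at its end, in the units of the state.
- robot.get_obs(): the state, without advancing time (a new reading comes with each control period).
- snapshot(name): name is "scene" or "top" or "wrist"; returns (picture, depth): 480x640x3 uint8, red, green, blue; 480x640 float32, m along the optical axis (not along the pixel's ray), 0 where there is no reading.
- calibration(name): a dict with "fx", "fy", "cx", "cy" (pixels), "k1" (the pictures are not rectified: a ray, as slopes to the right and down, at radius r is drawn at 1 + k1 r^2 times it, then the intrinsics apply), "rvec" (rotation vector, rad) and "tvec" (3), from world to camera coordinates, as OpenCV has them; the wrist camera has in their place "tool_from_camera" (4x4, takes a point from camera to tool coordinates, whose origin is the TCP and whose axes are the flange's). Camera axes: x right, y down, z forward; pixel columns grow to the right and rows downward; lengths in m; the calibration is good to about 2 mm. A picture is of the moment at which its call begins: read the wrist's pose just before it. calibration takes no time and is no camera call.
- robot.close_job(): hands the job in, once; it reports no verdict.
The state is a dict: "time": time; "joint_positions": joint angles; "qvel": joint speeds; "joint_torque": joint torques, N m; "tool_pos": TCP position; "ee_rot": TCP orientation; "wrist_force": force on the tool from outside, world axes, zero at the start; "wrist_torque": the same for the moment, N m; "width": finger opening in m.
Only numpy, scipy, OpenCV 4.12 (cv2) and the standard library are available. Lean on these libraries where they do the work, as an engineer would, in place of code of your own. Each camera call takes 0.05 s, during which the arm holds its last target. There are 200 camera calls.

TASK

Set up the inspection stand to check the drilled acrylic tray: first swing the ring magnifier in by the black knob on its ring until the lens is centred over the lit window. Then take the tray carriage by its black knob and slide it along the rails until you feel its spring ball drop into the notch of the blue index bar; do not run on past the notch. Finish while still holding the carriage by its knob with the ball seated, keeping the tray steady for the check (do not let go), and leave everything else on the counter where it stands.

Things in the scene. Friction and masses are not known exactly. Their poses are not given: they have to be found in the camera images.
- stand: white inspection stand, fixed to the counter, 245 mm deep (its x), 460 mm long (its y), 34 mm high, with a narrow foot behind. Origin on the counter below the lit window's centre; +y is the way the carriage slides towards the notch, +x points from the knob side to the magnifier post, whose axis is at x = 190 mm, y = 0 (240 mm high). Steel rails along y at x = -85 and 85 mm
- window (a point): centre of the lit white window, 104 x 104 mm, in the top of the stand (35 mm above the counter), between the rails
- lamp_arm (a joint): angle of the white magnifier arm about the vertical post, rad: 0 when the lens is exactly over the lit window, growing as the arm swings away to the stand's +y side; range -0.6 to 1.1. A stiff hinge that stays where it is left; about 2 N at the knob moves it
- lens_center (a point): centre of the round magnifier lens, 214 mm above the counter and 190 mm from the post axis. White ring around it 132 mm across, top at 225 mm
- lamp_knob: black upright round knob on the magnifier's ring, 245 mm from the post axis, beyond the lens; shaft 21 mm thick, head 25 mm, 48 mm tall. Origin at the centre of its foot on the ring (225 mm above the counter), z up; its top is at 273 mm. It moves with the arm about the post
- carriage (a joint): travel of the tray carriage along the rails in the stand's +y direction, m: range 0 to 0.22. The carriage is an aluminium frame 210 x 160 mm that carries a clear drilled tray (top 90 mm above the counter). It slides with about 3 N of friction
- carriage_knob: black upright round knob on a bracket in front of the carriage, 148 mm towards the stand's -x from the carriage's centre line, halfway along its y length; shaft 23 mm thick, head 26 mm, 56 mm tall. Origin at the centre of its foot, 74 mm above the counter, z up; its top is at 130 mm. Rigid with the carriage
- plunger_tip (a point): middle of the spring ball plunger on the far (+x) edge of the carriage, marked by a red line, halfway along the carriage's y length; 72 mm above the counter. Its 10 mm ball presses on the bar's face with about 7 N
- index_bar: blue index bar 310 mm long (its y, as the stand's y), 20 mm thick, fixed beyond the carriage; its place along the rails varies. Origin on the counter below the mouth of its V notch (red line on top). The notch is 10 mm wide: the ball falls in over the last 5 mm, pulls the carriage to its middle, and takes about 15 N to push out. Seated: plunger_tip at y = 0 of this bar
- water_bottle: closed clear water bottle with a red band and white cap, 74 mm wide, 235 mm tall; origin at the centre of its foot; to be left alone
- stick_tray: spare clear drilled tray 160 x 160 x 24 mm with thin wooden sticks standing 160 mm high; origin under its centre; to be left alone
- lit_plinth: white lit plinth 120 x 120 x 30 mm with a clear square tube on it, 165 mm tall in all; origin under its centre; to be left alone
- gold_gem: gold mirror diamond panel 150 mm wide on a crossed steel stand, 150 mm tall; origin under its centre; to be left alone
- marker: black marker pen lying flat, 130 mm long, 13 mm thick; origin under its middle; to be left alone
- sample_stack: four coloured acrylic samples in a stack, 90 x 60 x 20 mm; origin under its centre; to be left alone
- tape_roll: roll of tan tape lying flat, 90 mm across, 20 mm high; origin under its centre; to be left alone

How it is judged:
On the way, in this order (a step that is already met when the one before it is completed fails the run):
1. the magnifier lens is centred over the lit window, the carriage still short of the notch (horizontal distance between lens_center and window below 0.015 m and y of plunger_tip in the frame of index_bar below -0.008 m), for 0.2 s.
2. the carriage, held by its knob, has its spring ball in the notch (horizontal distance between lens_center and window below 0.015 m and y of plunger_tip in the frame of index_bar between -0.0025 and 0.0025 m and contact force between the fingers and carriage_knob above 1 N), for 0.2 s.
At the end, for the whole second after the job is handed in: Lens centre within 15 mm (seen from above) of the window centre; carriage still (under 10 mm/s), its ball within 2.5 mm of the notch middle along the rails; gripper still holding the carriage knob (finger force over 1 N, grasp point within 70 mm of the knob foot) (all of step 2 and distance between the grasp point and carriage_knob below 0.07 m and velocity of joint carriage between -0.01 and 0.01 m/s); the arm keeps its last pose, push and grip.
It fails at once if the carriage runs more than 15 mm past the notch (y of plunger_tip in the frame of index_bar above 0.015 m).
It fails at once if one of the other things on the counter is moved by more than 30 mm (distance of any of water_bottle, stick_tray, lit_plinth, gold_gem, marker, sample_stack, tape_roll from where it was at the start of the episode above 0.03 m).
It also fails if it takes over 48 s, if anything falls off the work surface, if the arm or the gripper's body presses on something with over 40 N, if the wrist force passes 120 N, or if a joint passes its speed limit or range.

## Working session

There is one attempt and no reset: what is moved stays moved. The work goes in short steps, Python scripts to look and compute and a tool call to move; the robot and the scene stay as the last step left them, time stands still between calls to the robot, and variables do not carry over. Pictures are saved under pics/ and viewed, about 8 in all and at most 12, crops included, and the job is handed in when it is done.

Besides the shell and the picture viewer there is one more tool, called after "Request:" as a command line: name --argument value ..., lists and objects as JSON in quotes. servo_tool: Moves the arm, as the interface text tells. Its arguments: {"type":"object","properties":{"series":{"type":"string"}},"required":["series"]}

```bash
mkdir -p pics; cat > h.py <<'E'
import numpy as np, cv2
from bench import robot, snapshot, calibration
from scipy.spatial.transform import Rotation as R
def cam(name, obs=None):
    c=calibration(name); K=np.array([[c['fx'],0,c['cx']],[0,c['fy'],c['cy']],[0,0,1]]); D=np.array([c['k1'],0,0,0,0.])
    if 'rvec' in c:
        Rm=cv2.Rodrigues(np.array(c['rvec'],float))[0]; t=np.array(c['tvec'],float).ravel(); return K,D,Rm.T,-Rm.T@t
    T=np.array(c['tool_from_camera']); Rt=R.from_euler('xyz',obs['ee_rot']).as_matrix()
    return K,D,Rt@T[:3,:3],Rt@T[:3,3]+np.array(obs['tool_pos'])
def plane(cm,uv,z):
    K,D,Rc,p=cm; n=cv2.undistortPoints(np.array(uv,float).reshape(-1,1,2),K,D).reshape(-1,2)
    d=np.c_[n,np.ones(len(n))]@Rc.T; s=(z-p[2])/d[:,2]; return p+d*s[:,None]
def proj(cm,P):
    K,D,Rc,p=cm; Rw=Rc.T; return cv2.projectPoints(np.array(P,float).reshape(-1,1,3),cv2.Rodrigues(Rw)[0],-Rw@p,K,D)[0].reshape(-1,2)
def cloud(cm,depth):
    K,D,Rc,p=cm; v,u=np.mgrid[0:480,0:640]; n=cv2.undistortPoints(np.c_[u.ravel(),v.ravel()].astype(float).reshape(-1,1,2),K,D).reshape(-1,2)
    return ((np.c_[n,np.ones(len(n))]*depth.reshape(-1,1))@Rc.T+p).reshape(480,640,3)
def save(n,im): cv2.imwrite('pics/'+n+'.png',im[:,:,::-1])
E
python3 - <<'E'
from h import *
for n in ('top','scene'):
    im,d=snapshot(n); save(n,im); np.savez(n,im=im,d=d); c=cam(n); print(n,c[3].round(3),c[2][:,2].round(3))
print(robot.get_obs())
E
```

```text
top [ 0.393 -0.02   1.367] [ 0.128  0.003 -0.992]
scene [ 1.194 -0.289  1.137] [-0.544  0.227 -0.808]
{'time': 0.1, 'joint_positions': array([-1.21110147e+00,  8.79249379e-02,  1.37208388e+00, -1.44337549e-05,
        1.68360224e+00, -1.03089368e-01]), 'qvel': array([ 0.00057512, -0.00294815, -0.00527702,  0.00086517, -0.00184095,
       -0.00013966]), 'joint_torque': array([ 1.78390474e-03, -3.41254985e+01, -3.03300333e+01,  7.18634902e-02,
        3.04464076e-02, -9.35034655e-05]), 'tool_pos': array([ 0.24536629, -0.49168896,  0.20440702]), 'ee_rot': array([-3.13958348e+00, -1.93438931e-04,  4.62782424e-01]), 'wrist_force': array([ 0.60199691, -0.02474475, -0.06164641]), 'wrist_torque': array([-0.0416212 ,  0.03718257,  0.01500662]), 'width': 0.09391953399364938}
```

View pics/top.png

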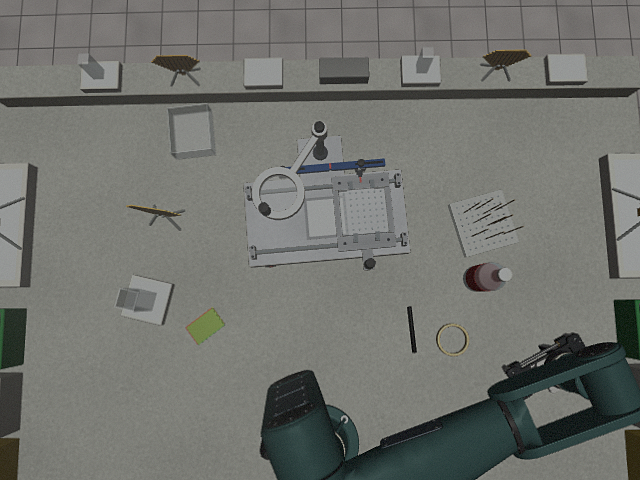

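View pics/scene.png

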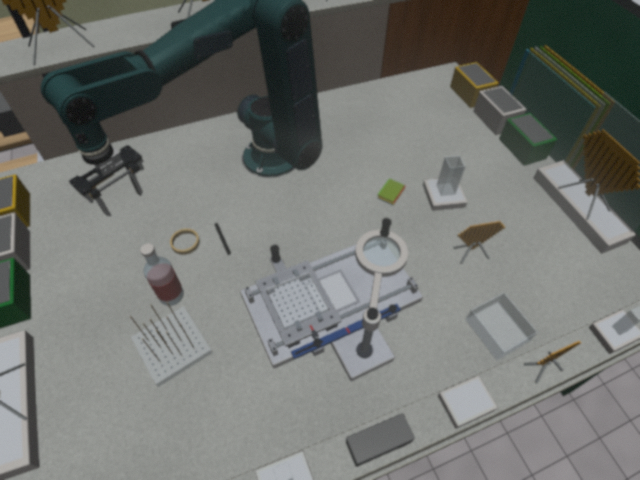

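The top view shows the carriage on the right with its knob at (369,263). The magnifier is swung left, its knob at (264,210) and the post at (319,128). The blue bar runs along (300..385,165).

```bash
python3 - <<'E'
from h import *
z=np.load('top.npz'); im=z['im'];d=z['d']; c=cam('top'); P=cloud(c,d)
cv2.imwrite('pics/crop.png',cv2.resize(im[110:280,235:420,::-1],None,fx=4,fy=4,interpolation=cv2.INTER_CUBIC))
H=P[:,:,2]; roi=np.zeros(H.shape,bool); roi[110:280,235:420]=1
# stand top
m=roi&(abs(H-.034)<.006)&(d>0); m=cv2.morphologyEx(m.astype(np.uint8),cv2.MORPH_OPEN,np.ones((3,3)))
pts=P[m>0]; print('stand rect',cv2.minAreaRect(pts[:,:2].astype(np.float32)))
hsv=cv2.cvtColor(im,cv2.COLOR_RGB2HSV)
b=roi&(hsv[...,0]>100)&(hsv[...,0]<130)&(hsv[...,1]>130)
v,u=np.nonzero(b); print('bar H',np.percentile(H[b],[10,50,90])); q=P[b]; print('bar',cv2.minAreaRect(q[:,:2].astype(np.float32)),cv2.fitLine(q[:,:2].astype(np.float32),cv2.DIST_HUBER,0,.01,.01).ravel())
r=roi&((hsv[...,0]<8)|(hsv[...,0]>172))&(hsv[...,1]>110); v,u=np.nonzero(r); print('red',[(a,e,P[e,a].round(3)) for a,e in zip(u,v)])
dark=(im.max(2)<60)
for n,(u0,v0),zt in (('lampknob',(264,209),.273),('carknob',(369,264),.130)):
    mm=np.zeros_like(roi); mm[v0-10:v0+11,u0-10:u0+11]=1; mm&=dark&(abs(H-zt)<.012); v,u=np.nonzero(mm); print(n,len(u),u.mean(),v.mean(),plane(c,[u.mean(),v.mean()],zt))
mm=roi&(H>.232)&(H<.25);mm[:,340:]=0;mm[:,:305]=0;mm[145:]=0; v,u=np.nonzero(mm);print('post',len(u),u.mean(),v.mean(),plane(c,[u.mean(),v.mean()],.24))
mm=roi&(abs(H-.225)<.008)&(im.min(2)>140);mm[:,:245]=0;v,u=np.nonzero(mm);k=u<306;print('ring',cv2.minEnclosingCircle(P[v[k],u[k],:2].astype(np.float32)))
E
```

```text
stand rect ((0.685315728187561, -0.018014773726463318), (0.3626323640346527, 0.45978251099586487), 4.196057319641113)
bar H [0.07367954 0.07640535 0.07922005]
bar ((0.7648379802703857, -0.053102463483810425), (0.01840655878186226, 0.27322131395339966), 4.347443103790283) [ 0.07167098 -0.99742836  0.7739937  -0.08552513]
red [(np.int64(329), np.int64(163), array([ 0.772, -0.034,  0.078])), (np.int64(330), np.int64(163), array([ 0.772, -0.037,  0.078])), (np.int64(329), np.int64(164), array([ 0.769, -0.034,  0.078])), (np.int64(330), np.int64(164), array([ 0.77 , -0.037,  0.075])), (np.int64(329), np.int64(165), array([ 0.767, -0.034,  0.076])), (np.int64(330), np.int64(165), array([ 0.767, -0.037,  0.077])), (np.int64(330), np.int64(166), array([ 0.764, -0.037,  0.076])), (np.int64(330), np.int64(167), array([ 0.76 , -0.037,  0.078])), (np.int64(330), np.int64(168), array([ 0.758, -0.037,  0.075])), (np.int64(360), np.int64(177), array([ 0.731, -0.12 ,  0.076])), (np.int64(360), np.int64(178), array([ 0.727, -0.12 ,  0.081])), (np.int64(360), np.int64(179), array([ 0.725, -0.12 ,  0.077])), (np.int64(360), np.int64(180), array([ 0.722, -0.12 ,  0.078])), (np.int64(360), np.int64(181), array([ 0.72 , -0.12 ,  0.075])), (np.int64(271), np.int64(266), array([0.489, 0.135, 0.024]))]
lampknob 41 262.5121951219512 206.9512195121951 [[0.61088005 0.12596336 0.273     ]]
carknob 62 370.3225806451613 262.8709677419355 [[ 0.48600001 -0.13759419  0.13      ]]
post 121 318.88429752066116 129.44628099173553 [[ 0.81060989 -0.00890527  0.24      ]]
ring ((0.6898348927497864, 0.07830242067575455), 0.10040786117315292)
```

View pics/crop.png

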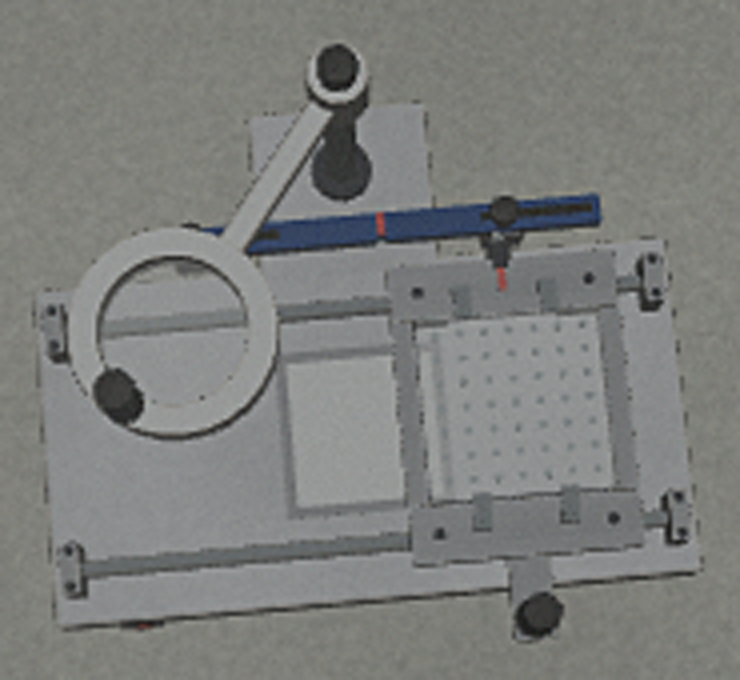

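The crop shows the bar's notch line in the middle of the bar at (381,222), the carriage's red line at (502,277) and the window's left edge at x≈290. From these the stand yaw is about 0.072, the post (0.811,-0.009) and the arm angle about 0.67. I'm going above the lamp knob.

Request:
servo_tool --series "-1 0 0 -4 0; -1 0 0 -8 0; -1 0 0 -12 0; -1 0 0 -15.5 0; -1 60.2 -39 -15.5 0.91; -1 60.2 -39 -15.5 0.91; -1 60.2 -39 -15.5 0.91; -1 60.2 -39 -15.5 0.91; -1 60.2 -39 -15.5 0.91; -1 60.2 -39 -15.5 0.91; -1 60.2 -39 -15.5 0.91; -1 60.2 -39 -15.5 0.91; -1 60.2 -39 -15.5 0.91; -1 60.2 -39 -15.5 0.91; -1 60.2 -39 -15.5 0.91; -1 60.2 -39 -15.5 0.91; -1 60.2 -39 -15.5 0.91; -1 60.2 -39 -15.5 0.91; -1 60.2 -39 -15.5 0.91; -1 60.2 -39 -15.5 0.91"

```text
time: 1.77
tool_pos: [0.5702, 0.0589, 0.3599]
ee_rot: [3.141, 0.001, -0.447]
wrist_force: [1.5, -1.4, 0.7]
width: 0.0937
```

Request:
servo_tool --series "-1 0 0 0 0; -1 0 0 0 0; -1 0 0 0 0; -1 0 0 0 0"

```text
time: 2.1
tool_pos: [0.5693, 0.0556, 0.3608]
ee_rot: [3.141, -0.0, -0.449]
wrist_force: [-0.2, -0.7, -0.9]
width: 0.0941
```

```bash
python3 - <<'E'
from h import *
o=robot.get_obs(); print(o['time'],o['tool_pos'],o['ee_rot'],o['joint_positions'])
im,d=snapshot('wrist'); save('w1',im); np.savez('w1',im=im,d=d); c=cam('wrist',o)
print(c[3],c[2][:,2]); print(proj(c,[[.611,.126,.273],[.611,.126,.225],[.621,-.0226,.035],[o['tool_pos'][0],o['tool_pos'][1],.273]]))
t=cam('top'); L=plane(t,[307.75,220],.035)[0]; print('win left mid',L,'centre',L-.052*np.array([-.0717,.9974,0]))
E
```

```text
2.1 [0.56926021 0.05561475 0.36076079] [ 3.14121826e+00 -3.83612405e-04 -4.48773982e-01] [-1.42073386e-03  1.62346982e-01  9.80704280e-01 -5.53305659e-04
  1.99835743e+00  2.01792017e+00]
[0.63970714 0.02211927 0.54000459] [-0.24253744  0.1169003  -0.96307316]
[[206.76506355 229.41762371]
 [222.74862683 214.80407824]
 [356.82441426 125.49655928]
 [319.3995177  238.7306967 ]]
win left mid [0.61828314 0.02850118 0.035     ] centre [ 0.62201154 -0.02336362  0.035     ]
```

View pics/w1.png

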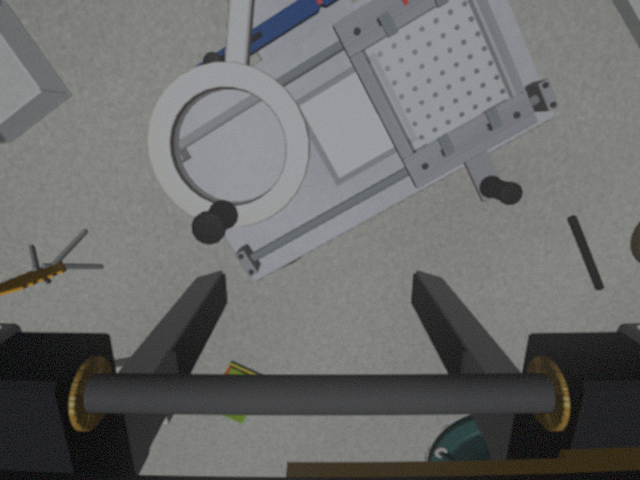

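The wrist view shows the lamp knob head at (208,228), within 2 px of the prediction, so I go straight onto it.

Request:
servo_tool --series "-1 0.35 -4 0 0.05; -1 0.7 -8.15 0 0.1; -1 0.7 -8.15 0 0.1; -1 0.7 -8.15 0 0.1; -1 0.7 -8.15 3 0.1; -1 0.7 -8.15 6 0.1; -1 0.7 -8.15 9 0.1; -1 0.7 -8.15 11 0.1; -1 0.7 -8.15 12.3 0.1; -1 0.7 -8.15 12.3 0.1; 0 0.7 -8.15 12.3 0.1; 1 0.7 -8.15 12.3 0.1; 1 0.7 -8.15 12.3 0.1; 1 0.7 -8.15 12.3 0.1; 1 0.7 -8.15 12.3 0.1; 1 0.7 -8.15 12.3 0.1; 1 0.7 -8.15 12.3 0.1; 1 0.7 -8.15 12.3 0.1"

```text
time: 3.65
tool_pos: [0.6113, 0.1273, 0.2375]
ee_rot: [3.142, -0.0, -0.547]
wrist_force: [-0.5, 0.0, 0.4]
width: 0.0442
```

```bash
python3 - <<'E'
from h import *
o=robot.get_obs(); p=o['tool_pos']; y=o['ee_rot'][2]; print(o['time'],p,y,o['width'],o['wrist_force'])
post=np.array([.8106,-.0089]); e=.0717
a0=np.arctan2(*(p[:2]-post)[::-1]); r=np.hypot(*(p[:2]-post)); aT=np.pi+e
print(r,aT-a0)
tx=np.array([np.cos(y),np.sin(y)]);ty=np.array([np.sin(y),-np.cos(y)])
for f in np.linspace(0,1,15)[1:]:
    a=a0+(aT-a0)*f; q=post+r*np.array([np.cos(a),np.sin(a)])-p[:2]; print((q@tx*100).round(2),(q@ty*100).round(2),round(-(aT-a0)*f,3))
E
```

```text
3.65 [0.61128789 0.1273088  0.23750414] -0.5469619760965534 0.04419827751595873 [-0.48308855  0.00742601  0.38680172]
0.24140868835151838 0.671194177009883
-0.03 1.16 -0.048
-0.01 2.31 -0.096
0.07 3.47 -0.144
0.2 4.62 -0.192
0.39 5.76 -0.24
0.63 6.89 -0.288
0.93 8.01 -0.336
1.28 9.11 -0.384
1.68 10.2 -0.431
2.13 11.26 -0.479
2.64 12.3 -0.527
3.19 13.32 -0.575
3.79 14.31 -0.623
4.44 15.27 -0.671
```

Request:
servo_tool --series "1 0 0 0 0; 1 0 0 0 0; 1 0 0 0 0; 1 0 0 0 0; 1 0 0 0 0; 1 0 0 0 0"

```text
time: 4.15
tool_pos: [0.611, 0.1269, 0.2373]
ee_rot: [3.141, 0.0, -0.547]
wrist_force: [-0.7, -1.2, -0.7]
width: 0.0234
```

Request:
servo_tool --series "1 0 0.6 0 -0.02; 1 0 1.2 0 -0.05; 1 0 2.3 0 -0.1; 1 0.1 3.5 0 -0.14; 1 0.2 4.6 0 -0.19; 1 0.4 5.8 0 -0.24; 1 0.6 6.9 0 -0.29; 1 0.9 8 0 -0.34; 1 1.3 9.1 0 -0.38; 1 1.7 10.2 0 -0.43; 1 2.1 11.3 0 -0.48; 1 2.6 12.3 0 -0.53; 1 3.2 13.3 0 -0.58; 1 3.8 14.3 0 -0.62; 1 4.1 14.8 0 -0.65; 1 4.4 15.3 0 -0.67; 1 4.4 15.3 0 -0.67; 1 4.4 15.3 0 -0.67"

```text
time: 5.65
tool_pos: [0.5708, -0.0272, 0.2373]
ee_rot: [3.14, -0.004, 0.121]
wrist_force: [5.1, -1.7, -2.6]
width: 0.0233
```

```bash
python3 - <<'E'
from h import *
o=robot.get_obs(); p=o['tool_pos']; print(p,o['ee_rot'][2],o['width'],o['wrist_force'])
im,d=snapshot('top'); save('t2',im); np.savez('t2',im=im,d=d)
a,_=snapshot('scene'); save('s2',a)
c=cam('top'); print(proj(c,[[.622,-.0233,.214],[.622,-.0233,.035]]))
both=np.hstack([cv2.resize(im[110:280,225:425],(400,340)),cv2.resize(a[180:380,220:440],(374,340))]); save('b2',both)
E
```

```text
[ 0.57080495 -0.02715076  0.23734075] 0.12099789661814331 0.023301866183706395 [ 5.07662209 -1.6850988  -2.64895249]
[[325.86139525 206.20775463]
 [325.88412672 218.43675936]]
```

View pics/b2.png

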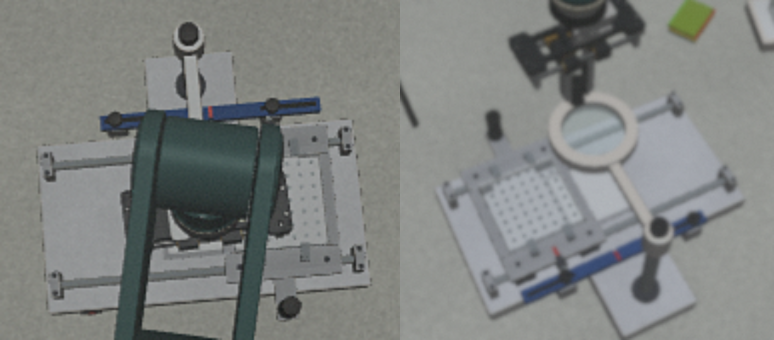

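The lens appears centred over the window: the knob angle error is about 0.005 rad. Now I release, lift and go above the carriage knob, with a half turn so the wrist camera side stays clear of the lamp knob.

Request:
servo_tool --series "-1 0 0 0 0; -1 0 0 0 0; -1 0 0 0 0; -1 0 0 0 0; -1 0 0 0 0; -1 0 0 0 0; -1 0 0 0 0; -1 0 0 0 0; -1 0 0 0 0; -1 0 0 0 0; -1 0 0 -3 0; -1 0 0 -6 0; -1 0 0 -9 0; -1 -3 3 -9 -0.12; -1 -6 6 -9 -0.24; -1 -9.8 9.9 -9 -0.36; -1 -9.8 9.9 -9 -0.48; -1 -9.8 9.9 -9 -0.6; -1 -9.8 9.9 -9 -0.72; -1 -9.8 9.9 -9 -0.84"

```text
time: 7.42
tool_pos: [0.4837, -0.1372, 0.3278]
ee_rot: [3.141, -0.0, 0.967]
wrist_force: [-0.3, -0.0, 0.9]
width: 0.0938
```

Request:
servo_tool --series "-1 0 0 0 -0.12; -1 0 0 0 -0.24; -1 0 0 0 -0.36; -1 0 0 0 -0.48; -1 0 0 0 -0.6; -1 0 0 0 -0.72; -1 0 0 0 -0.84; -1 0 0 0 -0.96; -1 0 0 0 -1.08; -1 0 0 0 -1.2; -1 0 0 0 -1.32; -1 0 0 0 -1.44; -1 0 0 0 -1.56; -1 0 0 0 -1.68; -1 0 0 0 -1.8; -1 0 0 0 -1.92; -1 0 0 0 -2.04; -1 0 0 0 -2.16; -1 0 0 0 -2.25; -1 0 0 0 -2.25"

```text
time: 9.08
tool_pos: [0.4841, -0.1366, 0.3275]
ee_rot: [-3.141, 0.0, -3.069]
wrist_force: [-0.4, 1.2, 0.1]
width: 0.094
```

```bash
python3 - <<'E'
from h import *
o=robot.get_obs(); p=o['tool_pos']; print(o['time'],p,o['ee_rot'],o['joint_positions'].round(2))
w,_=snapshot('wrist'); a,ad=snapshot('scene'); np.savez('s3',im=a,d=ad); np.savez('w3',im=w)
c=cam('wrist',o); print('knob pred top,foot',proj(c,[[.486,-.1376,.13],[.486,-.1376,.074]]))
sc=cam('scene'); th=np.linspace(0,2*np.pi,60); O=np.array([.622,-.0233])
for r,z,col in ((.066,.225,(255,0,0)),):
    q=proj(sc,np.c_[O[0]+r*np.cos(th),O[1]+r*np.sin(th),th*0+z]); cv2.polylines(a,[q.round().astype(int)],True,col,1)
a4=cv2.resize(a[200:340,260:440],(514,400)); save('b3',np.hstack([cv2.resize(w,(286,400)) if 0 else cv2.resize(w,(286,214)).copy() if 0 else a4])); save('w3',w)
E
```

```text
9.0833 [ 0.4840605  -0.1366094   0.32754154] [-3.14149240e+00  1.09874277e-04 -3.06898842e+00] [-0.39 -0.01  1.23 -0.    1.92 -2.03]
knob pred top,foot [[317.13713662 210.59973305]
 [317.3023783  200.45170652]]
```

View pics/b3.png

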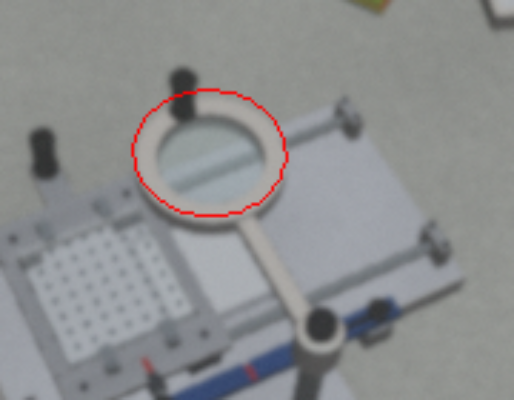

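View pics/w3.png

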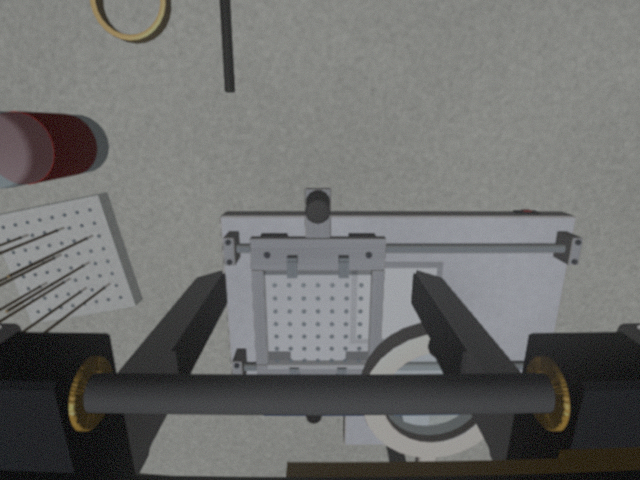

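The ring matches the predicted circle to about 3 mm, so the lens is centred. In the wrist view the knob at (318,210) is where predicted, so I descend.

Request:
servo_tool --series "-1 -0.2 -0.1 3 0; -1 -0.2 -0.1 7 0; -1 -0.2 -0.1 11 0; -1 -0.2 -0.1 15 0; -1 -0.2 -0.1 18 0; -1 -0.2 -0.1 20 0; -1 -0.2 -0.1 22 0; -1 -0.2 -0.1 23.5 0; -1 -0.2 -0.1 23.5 0; 1 -0.2 -0.1 23.5 0; 1 -0.2 -0.1 23.5 0; 1 -0.2 -0.1 23.5 0; 1 -0.2 -0.1 23.5 0; 1 -0.2 -0.1 23.5 0; 1 -0.2 -0.1 23.5 0; 1 -0.2 -0.1 23.5 0; 1 -0.2 -0.1 23.5 0; 1 -0.2 -0.1 23.5 0; 1 -0.2 -0.1 23.5 0; 1 -0.2 -0.1 23.5 0"

```text
time: 10.85
tool_pos: [0.4862, -0.138, 0.0925]
ee_rot: [-3.14, -0.0, -3.07]
wrist_force: [0.2, 0.5, -0.9]
width: 0.0245
```

Request:
servo_tool --series "1 0 0 0 0; 1 0 0 0 0; 1 0 0 0 0; 1 0 0 0 0; 1 0 0 0 0; 1 0 0 0 0"

```text
time: 11.35
tool_pos: [0.4861, -0.1377, 0.0925]
ee_rot: [-3.141, 0.0, -3.071]
wrist_force: [-0.9, -2.3, -1.2]
width: 0.0235
```

```bash
python3 - <<'E'
from h import *
ey=np.array([-.072,.9974]); ex=np.array([.9974,.072])
for n in ('s3','top'):
    z=np.load(n+'.npz'); im=z['im']; c=cam('scene' if n=='s3' else 'top'); hsv=cv2.cvtColor(im,cv2.COLOR_RGB2HSV)
    r=(((hsv[...,0]<8)|(hsv[...,0]>172))&(hsv[...,1]>90)).astype(np.uint8)
    k,l,s,cc=cv2.connectedComponentsWithStats(r,connectivity=8)
    for i in range(1,k):
        P=plane(c,cc[i],.076)[0]
        if s[i,4]>2 and .69<P[0]<.8 and -.2<P[1]<.1: print(n,cc[i].round(1),s[i,4],P.round(4),'stand xy',((P[:2]-[.622,-.0233])@np.c_[ex,ey]).round(4))
E
```

```text
s3 [311.5 328. ] 4 [ 0.7267 -0.1222  0.076 ] stand xy [ 0.0973 -0.1062]
top [329.5 165.3] 11 [ 0.7661 -0.0358  0.076 ] stand xy [ 0.1429 -0.0228]
top [360.1 179.1] 8 [ 0.7249 -0.1206  0.076 ] stand xy [ 0.0956 -0.1045]
```

Request:
servo_tool --series "1 0 0.3 0 0; 1 0 0.8 0 0; 1 0 1.5 0 0; 1 0 2.2 0 0; 1 0 2.9 0 0; 1 0 3.6 0 0; 1 0 4.3 0 0; 1 0 5 0 0; 1 0 5.7 0 0; 1 0 6.2 0 0; 1 0 6.6 0 0; 1 0 6.8 0 0; 1 0 6.8 0 0; 1 0 6.8 0 0"

```text
time: 12.52
tool_pos: [0.4812, -0.0701, 0.0925]
ee_rot: [-3.141, -0.0, -3.07]
wrist_force: [-0.6, -3.0, -1.1]
width: 0.0243
```

```bash
python3 - <<'E'
from h import *
o=robot.get_obs(); print(o['tool_pos'],o['wrist_force'],(np.array(o['tool_pos'])[:2]-[.622,-.0233])@[-.072,.9974])
a,d=snapshot('scene'); np.savez('s4',im=a,d=d); save('s4',cv2.resize(a[280:370,270:390],(800,600),interpolation=cv2.INTER_CUBIC))
E
```

```text
[ 0.48115485 -0.07005839  0.09246923] [-0.57963508 -2.95961099 -1.13696118] -0.03649597141413537
```

View pics/s4.png

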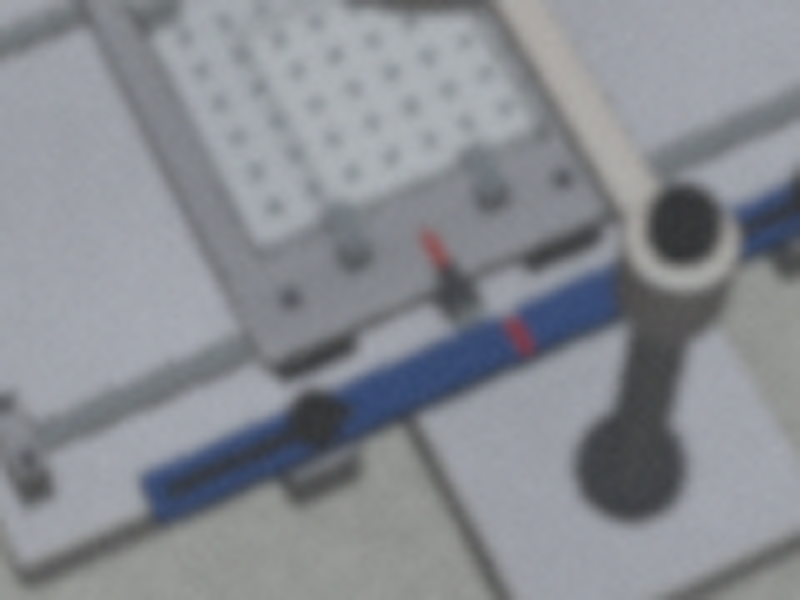

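The carriage line at crop (435,248) is still short of the notch line at (521,337). I measure the gap.

```bash
python3 - <<'E'
from h import *
c=cam('scene')
for uv in ((435,248),(521,337)):
    for z in (.074,.08): P=plane(c,[270+uv[0]/6.667-.43,280+uv[1]/6.667-.43],z)[0]; print(z,P.round(4),((P[:2]-[.622,-.0233])@np.array([[.9974,-.072],[.072,.9974]])).round(4))
E
```

```text
0.074 [ 0.7184 -0.0535  0.074 ] [ 0.0939 -0.0371]
0.08 [ 0.721  -0.0548  0.08  ] [ 0.0965 -0.0386]
0.074 [ 0.7657 -0.0373  0.074 ] [ 0.1423 -0.0243]
0.08 [ 0.7681 -0.0387  0.08  ] [ 0.1446 -0.0259]
```

Request:
servo_tool --series "1 0 0.1 0 0; 1 0 0.2 0 0; 1 0 0.3 0 0; 1 0 0.4 0 0; 1 0 0.5 0 0; 1 0 0.5 0 0"

```text
time: 13.07
tool_pos: [0.4808, -0.0655, 0.0925]
ee_rot: [-3.14, -0.0, -3.071]
wrist_force: [0.7, -5.4, -1.5]
width: 0.0241
```

Request:
servo_tool --series "1 0 0.1 0 0; 1 0 0.2 0 0; 1 0 0.3 0 0; 1 0 0.3 0 0; 1 0 0.3 0 0"

```text
time: 13.48
tool_pos: [0.4805, -0.0616, 0.0925]
ee_rot: [3.141, -0.0, -3.071]
wrist_force: [-0.4, -2.5, -1.3]
width: 0.0241
```

Request:
servo_tool --series "1 0 0.05 0 0; 1 0 0.1 0 0; 1 0 0.1 0 0; 1 0 0.1 0 0"

```text
time: 13.82
tool_pos: [0.4804, -0.0601, 0.0924]
ee_rot: [3.141, -0.0, -3.07]
wrist_force: [-1.4, -2.2, 0.7]
width: 0.024
```

Request:
servo_tool --series "1 0 0.05 0 0; 1 0 0.1 0 0; 1 0 0.1 0 0; 1 0 0.1 0 0"

```text
time: 14.15
tool_pos: [0.4803, -0.059, 0.0924]
ee_rot: [3.14, -0.0, -3.07]
wrist_force: [-1.9, -1.0, 0.9]
width: 0.0236
```

Request:
servo_tool --series "1 0 0.05 0 0; 1 0 0.1 0 0; 1 0 0.1 0 0; 1 0 0.1 0 0"

```text
time: 14.48
tool_pos: [0.4803, -0.0584, 0.0924]
ee_rot: [3.141, -0.0, -3.07]
wrist_force: [-2.4, -0.2, 0.7]
width: 0.024
```

Request:
servo_tool --series "1 0 0.05 0 0; 1 0 0.05 0 0; 1 0 0.05 0 0"

```text
time: 14.73
tool_pos: [0.4803, -0.058, 0.0924]
ee_rot: [3.141, -0.0, -3.07]
wrist_force: [-2.9, -0.8, 0.9]
width: 0.0239
```

Request:
servo_tool --series "1 0 0.05 0 0; 1 0 0.05 0 0; 1 0 0.05 0 0"

```text
time: 14.98
tool_pos: [0.4803, -0.0576, 0.0924]
ee_rot: [3.141, -0.0, -3.07]
wrist_force: [-3.5, -0.6, 1.9]
width: 0.0239
```

Request:
servo_tool --series "1 0 0.05 0 0; 1 0 0.05 0 0; 1 0 0.05 0 0"

```text
time: 15.23
tool_pos: [0.4803, -0.0575, 0.0924]
ee_rot: [-3.141, -0.0, -3.07]
wrist_force: [-3.7, -2.8, 0.2]
width: 0.024
```

```bash
python3 - <<'E'
from h import *
o=robot.get_obs(); print(o['tool_pos'],o['wrist_force'],o['width'],(np.array(o['tool_pos'])[:2]-[.622,-.0233])@[-.072,.9974])
a,d=snapshot('scene'); np.savez('s5',im=a,d=d); save('s5',cv2.resize(a[280:370,270:390],(800,600),interpolation=cv2.INTER_CUBIC))
E
```

```text
[ 0.48027162 -0.05749177  0.09243606] [-3.6865378  -2.7691872   0.15775723] 0.024011971623152828 -0.023898432564676626
```

View pics/s5.png

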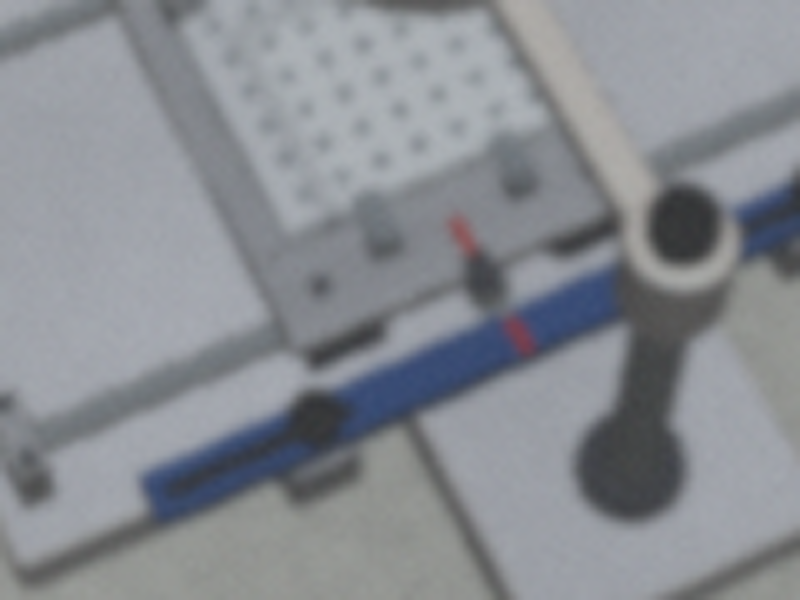

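```bash
python3 - <<'E'
from h import *
c=cam('scene')
A=np.load('s4.npz')['im'].astype(float);B=np.load('s5.npz')['im'].astype(float)
def cen(im,x0,x1,y0,y1):
    s=im[y0:y1,x0:x1]; w=np.clip(s[...,0]-s[...,1:].max(2)-12,0,None); v,u=np.mgrid[y0:y1,x0:x1]; return (w*u).sum()/w.sum(),(w*v).sum()/w.sum()
for im,x0 in ((A,331),(B,335)):
    for uv,z in ((cen(im,x0,x0+10,311,323),.075),(cen(im,344,353,325,336),.077)):
      for zz in (.072,z,.08):
        P=plane(c,uv,zz)[0]; print(np.round(uv,2),zz,((P[:2]-[.622,-.0233])@np.array([[.9974,-.072],[.072,.9974]])).round(4))
H=cloud(c,np.load('s5.npz')['d'])[...,2]; print(H[314:318,337:342].round(3),H[328:333,346:350].round(3))
E
```

```text
[334.78 316.91] 0.072 [ 0.0934 -0.0368]
[334.78 316.91] 0.075 [ 0.0947 -0.0376]
[334.78 316.91] 0.08 [ 0.0968 -0.0389]
[347.52 329.9 ] 0.072 [ 0.1408 -0.0239]
[347.52 329.9 ] 0.077 [ 0.1427 -0.0253]
[347.52 329.9 ] 0.08 [ 0.1439 -0.026 ]
[338.99 314.87] 0.072 [ 0.0929 -0.0242]
[338.99 314.87] 0.075 [ 0.0942 -0.025 ]
[338.99 314.87] 0.08 [ 0.0963 -0.0263]
[347.51 329.9 ] 0.072 [ 0.1408 -0.024 ]
[347.51 329.9 ] 0.077 [ 0.1427 -0.0253]
[347.51 329.9 ] 0.08 [ 0.1439 -0.0261]
[[0.076 0.079 0.078 0.077 0.078]
 [0.077 0.076 0.077 0.084 0.077]
 [0.079 0.078 0.075 0.076 0.078]
 [0.079 0.081 0.079 0.079 0.079]] [[0.077 0.077 0.077 0.082]
 [0.074 0.077 0.076 0.081]
 [0.078 0.078 0.078 0.078]
 [0.08  0.079 0.076 0.078]
 [0.078 0.08  0.075 0.079]]
```

Camera shows the ball within about 0.3 mm of the notch. A gentle 1 mm push and return should confirm it is seated.

Request:
servo_tool --series "1 0 0.05 0 0; 1 0 0.1 0 0; 1 0 0.1 0 0"

```text
time: 15.53
tool_pos: [0.4803, -0.0573, 0.0924]
ee_rot: [-3.139, -0.0, -3.071]
wrist_force: [-3.9, -3.7, -0.7]
width: 0.0236
```

Request:
servo_tool --series "1 0 -0.05 0 0; 1 0 -0.1 0 0; 1 0 -0.1 0 0; 1 0 -0.1 0 0"

```text
time: 15.87
tool_pos: [0.4803, -0.0573, 0.0924]
ee_rot: [-3.141, -0.0, -3.07]
wrist_force: [-3.7, -3.4, 0.3]
width: 0.0241
```

```bash
python3 - <<'E'
from h import *
c=cam('scene'); o=robot.get_obs(); print(o['tool_pos'],o['wrist_force'],o['width'])
for k in range(2):
    im=snapshot('scene')[0].astype(float)
    def cen(x0,x1,y0,y1):
        s=im[y0:y1,x0:x1]; w=np.clip(s[...,0]-s[...,1:].max(2)-12,0,None); v,u=np.mgrid[y0:y1,x0:x1]; return (w*u).sum()/w.sum(),(w*v).sum()/w.sum()
    for b in ((335,345,311,323),(344,353,325,336)):
        P=plane(c,cen(*b),.077)[0]; print(((P[:2]-[.622,-.0233])@np.array([[.9974,-.072],[.072,.9974]])).round(4))
o=robot.get_obs(); print(o['time'],o['tool_pos'],o['wrist_force'])
th=np.linspace(0,2*np.pi,60); q=proj(c,np.c_[.622+.066*np.cos(th),-.0233+.066*np.sin(th),th*0+.225]); im=im.astype(np.uint8).copy()
cv2.polylines(im,[q.round().astype(int)],True,(255,0,0),1); save('fin',cv2.resize(im[180:380,220:440],(660,600)))
E
```

```text
[ 0.48026135 -0.05729033  0.0924411 ] [-3.71233226 -3.41749465  0.32378147] 0.02413842031231181
[ 0.0952 -0.0253]
[ 0.1425 -0.0252]
[ 0.0953 -0.0253]
[ 0.1428 -0.0253]
15.9667 [ 0.48025506 -0.05728174  0.09242525] [-3.76981223 -3.17204363  0.89454999]
```

View pics/fin.png

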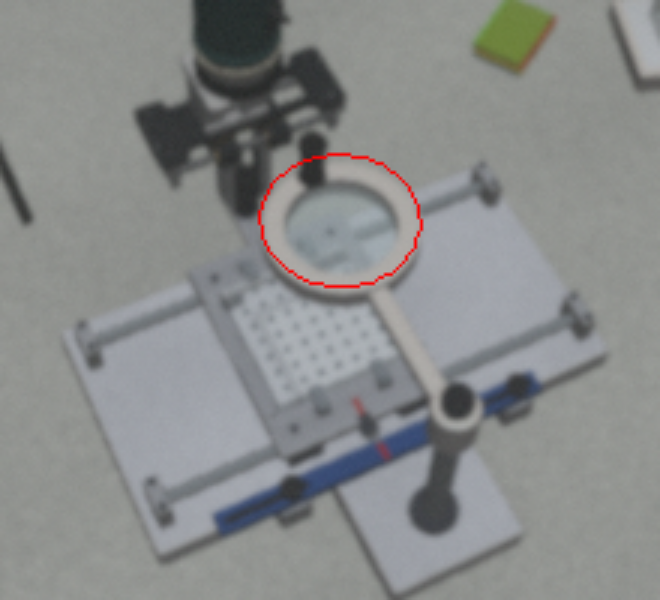

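The lens is still on the predicted circle, and the two red lines line up to about 0.1 mm.

```bash
python3 -c "
from bench import robot
print(robot.close_job())"
```

```text
the job is handed in; nothing more can be done
None
```

I swung the magnifier in by its knob, then slid the carriage to the index bar's notch. I handed the job in at about 16 s, with the gripper still holding the carriage knob.

Last checks before handing in:
- **Lens:** the ring lay within about 3 mm of its predicted circle over the window.
- **Notch:** the carriage and notch red lines lined up to about 0.1 mm along the rails. I judge the error to be about 1 mm, given the calibration.
- **Grip:** finger opening was 24 mm on the 23 mm knob, and the wrist force was about 5 N. The finger force itself was not measured.
- **Other things on the counter:** the arm passed above or clear of them. I did not measure their positions again at the end.

I never saw one clear drop of the ball. The force along the rails faded towards zero near the notch. After that the carriage moved only 0.2 mm under a 1 mm push, which fits a seated ball. Backing the target off by 1 mm left the force almost the same (about 3 N), so that probe did not settle it, and I relied on the camera alignment.

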